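Load the laser engraver, shut its hood and arm it with the locking lever

TASK

Set up the laser engraver: take the pale plank out of the dowel rack without pulling out the dark board beside it, lay it down flat on the bare bench, take it again by its two long edges, put it flat on the engraver's slat bed touching all three locating pins, and gently lower the hood until it is fully shut. Only with the hood shut, arm the laser: lift the spring collar of the arming lever clear of its gate, swing the lever from the front notch over to the rear notch, and let the collar drop fully home so that the lever is locked there. The thin slats bend easily, so the plank must never stand on edge or be tipped over on the bed.

Things in the scene. Friction and masses are not known exactly. Their poses are not given: they have to be found in the camera images.
- plank: Pale rough plank, 134 x 52 x 15 mm, 60 g, one corner cut off, edges up to 2 mm out of square. Starts on a long edge in one of the rack's slots, top 66 mm above the bench. Origin: centre of one broad face; x along its length, y across its width, z through the wood to the other face (15 mm away). Either face or end will do. Stands by itself on edge; falls flat if its top is pushed.
- dark_board: Dark grey-brown board, about 139 x 69 x 16 mm, on edge in the rack's other slot, top 80 mm above the bench. Not wanted: it stays in its slot.
- rack: Low wooden rack, fixed. Base 140 (x) x 126 (y) x 14 mm high; origin: centre of its underside. Two slots along x at y +32 and -32 mm, each between four dowels (8 mm diameter, tops 38 mm above the bench) at x +42 and -42 mm; boards lie along x, faces free in the middle. On its +y side the bench is bare for about 140 mm from the base, on the half nearer the robot: room to lay the plank down.
- engraver: Desktop laser engraver, grey, fixed, 184 (x, depth) x 208 (y, width) mm. Origin: centre of its underside; x to its back, y to its left, z up. Left: open bay, inside x -86 to 86, y -28 to 98 mm, walls to 58 mm above the bench. Right: console, y -104 to -28 mm, top at 66 mm, with the arming lever and behind it (x +64 mm) a red stop button, 87 mm high, not used.
- bed: Bed of thin slats in the bay, 168 x 122 mm, top 34 mm above the bench; origin: centre of its top, axes as the engraver's. Three steel locating pins, 8 mm diameter, 13 mm high: two at engraver y +70, x -42 and +48 mm for the plank's left long edge, one at x +74, y +40 mm for its back end. Beside a seated plank 32 mm are free to the left wall and 42 mm to the console.
- seat (a point): Fixed point on the bed's top, axes as the engraver's: the centre of the plank's lower face lies here (within 1 mm) when the plank touches all three pins, its length along x.
- hood (a joint): Hood angle, rad: 0 shut, 1.9 wide open; starts upright or leaning a little back (1.6 to 1.8). Flat white frame 184 x 132 x 12 mm with amber window, hinged along y at the back of the bay; on its outer side a black laser head, 70 x 64 mm, 28 mm high, 35 to 105 mm from the hinge. Stiff hinge: it stays where left and needs about 1 to 6 N at the free edge.
- hood_hinge (a point): Point on the hood's hinge axis, middle of its width, level with its inner face (58.5 mm above the bench). Axes turn with the hood: -x points along the hood to its free edge, z from the inner to the outer face.
- hood_front (a point): Middle of the hood's free edge, on its outer face, 184 mm from the hinge. Hood open: the highest edge, outer face away from the robot. Hood shut: 70 mm above the bench over the bay's front wall, outer face up.
- lever (a joint): Arming lever angle, rad: 0 safe, leaning 0.35 rad to the engraver's front (towards the robot) in the front notch; 0.70 armed, leaning 0.35 rad to the back in the rear notch. Turns about y through lever_pivot. Collar down: locked, 0.02 rad of play. Collar lifted: swings easily (0.1 N m).
- lever_pivot (a point): On the lever's turning axis and centre line, 36 mm above the bench inside the console. z points up along the lever and turns with it, y along the turning axis. Along z from here: gate plates up to 48 mm (within 14 mm of the middle in y), collar 55 to 79 mm when down, red end knob 94 to 110 mm (22 mm diameter).
- collar (a joint): Lift of the locking collar along the lever, m: 0 down, locked in a notch; 0.014 fully up. Clear of the gate from 0.011. Its spring pushes it down with 4 N (down) to 6 N (up); between the notches it rests on the gate.
- collar_grip (a point): Centre of the collar and turning with the lever, z along it, y along its turning axis: black barrel with steel rings, 32 mm diameter, 24 mm tall. Can be pinched across y with the fingers pointing down the lever; the knob above it is narrower than the collar.
- carved_branch: Thick rough golden branch, fixed. Foot on a low slab at about x 0.45, y -0.07 m, between rack and engraver; rises to the back right: x 0.52, y -0.16 at height 0.27 m; x 0.58, y -0.25 at 0.35 m; x 0.62, y -0.34 at 0.47 m (70 mm thick). Carry things past it on the robot's side.

How it is judged:
On the way, in this order (a step that is already met when the one before it is completed fails the run):
1. the plank has been laid down flat on the bench (height (world z) of plank below 0.02 m and angle between the z axis of plank and the z axis of engraver, either way round below 0.1 rad), for 0.2 s.
2. the plank lies flat on the slat bed against the three locating pins (horizontal distance between plank and seat below 0.0045 m and angle between the x axis of plank and the x axis of engraver, either way round below 0.06 rad and angle between the z axis of plank and the z axis of engraver, either way round below 0.06 rad and z of plank in the frame of seat below 0.02 m), for 0.3 s.
3. the hood is shut over it (all of step 2 and value of joint hood below 0.03 rad), for 0.2 s.
4. the lever stands in the rear notch with its collar down (value of joint lever above 0.66 rad and value of joint collar below 0.002 m), for 0.2 s.
At the end, for the whole second after the job is handed in: Plank flat on the bed within 0.06 rad, along the engraver's x within 0.06 rad, its centre within 4.5 mm of where it touches all three pins; hood shut (under 0.03 rad); lever in the rear notch (over 0.66 rad), collar down (under 2 mm); all at rest (all of step 3 and all of step 4 and velocity of joint lever below 0.05 rad/s and linear speed of plank below 0.02 m/s).
It fails at once if the lever leaves the safe notch while the hood is not shut (value of joint lever above 0.1 rad and value of joint hood above 0.06 rad).
It fails at once if the plank stands on edge or is tipped over on the slat bed (contact force between plank and bed above 0.5 N and angle between the z axis of plank and the z axis of engraver, either way round above 0.6 rad).
It fails at once if the dark board is pulled out of its slot or knocked over (distance of dark_board from where it was at the start of the episode above 0.04 m or angle between the z axis of dark_board and the z axis of engraver, either way round below 1.2 rad).
It fails at once if the hood is slammed (closing faster than 3 rad/s) (velocity of joint hood below -3 rad/s).
It also fails if it takes over 72 s, if anything falls off the work surface, if the arm or the gripper's body presses on something with over 40 N, if the wrist force passes 120 N, or if a joint passes its speed limit or range.

ROBOT

A 7-joint arm with a two-finger parallel gripper is mounted at the origin on a cart in front of the work surface, level with it; the furniture and walls round the work are solid. World frame = base frame: x ahead of the robot, y to its left, z up, the work surface at z = 0. Lengths are in m, angles in rad, forces in N, time in s.
With the tool pointing down it reaches from about 0.4 to 0.875 m from the base axis. Payload 19.3 kg.
Tool frame: the origin (TCP) lies on the centre line of the jaws, within the pads' length; the fingertips stand 8 mm ahead of it and the grasp point (between the pads) lies 11 mm behind it; z points along the fingers, y is the line along which they close (so a half turn about z gives the same grasp; the last joint's range is limited). The gripper opens to 85 mm and grips with 20 to 120 N. Pads are 22 mm wide; open, the fingers measure 114 mm over their backs; the gripper's body (76 mm by 85 mm) begins 54 mm behind the grasp point. The pads swing forward as they close: fully open they stand 13 mm farther back than shut.
Start: joints at [1.117, 0.521, -0.036, 1.599, 0.021, 1.021, -0.113], TCP at [0.234, -0.58, 0.239] pointing down, gripper open.
Joint ranges: [-2.91, 2.91], [-0.3, 2.13], [-1.5, 1.42], [0.17, 2.43], [-1.26, 4.41], [0.16, 1.93], [-2.52, 2.52]. Speed limits (rad/s): [1.89, 1.89, 2.39, 2.39, 3.01, 3.01, 3.01].

INTERFACE

Orientations are given as [roll, pitch, yaw] about the fixed x, y, z axes, in that order (R = Rz(yaw) Ry(pitch) Rx(roll)).
In Python, from workcell import status, grab_frame, camera_params, bot, search_frame, silhouettes gives the robot as it stands.
- The arm moves only by the shell command python3 -m creep 'ROWS' [FORCE]. ROWS is JSON, a list of rows, each a list of 5 numbers: the shift along the tool's x, y, z in units of 60 mm (1.0 is 60 mm), then the turn about the tool's z in units of 8 degrees (1.0 is 8 degrees), then the opening, from 0 (shut) to 1 (fully open). In form: [[x, y, z, twist, hand], ...]. A call has 1 to 5 rows; each row is the pose to reach, as a shift and turn from the pose commanded when the call began, along the tool's axes at that moment; what a row does not reach only later rows make up. A row lasts 1/8 s, in which the tool goes at most 62.5 mm and 10.7 degrees, less where a joint would pass 70% of its speed; a pose out of reach is approached as far as the arm can. A call with a gripper value outside its range is refused whole. The fingers move at their own pace and stop on an object; FORCE is the grip in N (left out, the last holds). Time passes only in rows, so rows that repeat a pose let the fingers close. It gives the time, the measured TCP pose, the force, the opening and the grip force at its end, in the units of the state.
- status.observe(): the state, without advancing time (a new reading comes with each control period).
- grab_frame(name): name is "scene" or "top"; returns the picture (400x640x3 uint8, blue, green, red); there is no depth.
- camera_params(name): a dict with "K" (3x3 intrinsics, pixels), "k1" (the pictures are not rectified: a ray, as slopes to the right and down, at radius r is drawn at 1 + k1 r^2 times it, then the intrinsics apply), "rvec" (rotation vector, rad) and "tvec" (3), from world to camera coordinates, as OpenCV has them. Camera axes: x right, y down, z forward; pixel columns grow to the right and rows downward; lengths in m; the calibration is good to about 2 mm. A picture is of the moment at which its call begins. camera_params takes no time and is no camera call.
- bot.job_done(): hands the job in; it is judged then, once.
Trained networks look in the newest picture that a camera, given by its name, has taken for a name from the list of things; names that differ only in an ending like _2 or _b are one class to them, and where a whole thing is asked for, a point or a joint stands for the part that bears it (a point fixed in the world has none). Each returns a list of dicts, best first, with "p" (0 to 1); they miss things now and then, are a little off and sometimes report something else, mostly with a low value. They report only what shows in the picture. A call takes as long as a camera call.
- search_frame(camera, name): "extent" ([left, top, right, bottom] as shares, 0 to 1, of the picture: columns of its width, rows of its height, round what is visible of it).
- silhouettes(camera, name): "mask" (400x640 bool, what is visible of it) and "extent" ([left, top, right, bottom] as shares, 0 to 1, of the picture: columns of its width, rows of its height, round what is visible of it).
The state is a dict: "clock": time; "qpos": joint angles; "qd": joint speeds; "joint_efforts": joint torques, N m; "position": TCP position; "tool_rot": TCP orientation; "force": force on the tool from outside, world axes, zero at the start; "moment": the same for the moment, N m; "grip_width": finger opening in m; "finger_force": force on a finger pad.
Only numpy, scipy, OpenCV 4.12 (cv2) and the standard library are available. Lean on these libraries where they do the work, as an engineer would, in place of code of your own. Each camera call takes 0.05 s, during which the arm holds its last target. There are 200 camera calls.

## Working session

There is one attempt and no reset: what is moved stays moved. The work goes in short steps, Python scripts to look and compute and a shell command to move; the robot and the scene stay as the last step left them, time stands still between calls to the robot, and variables do not carry over. Pictures are saved under pics/ and viewed, at most 13 in all, crops included, and the job is handed in when it is done.

```bash
ls; mkdir -p pics
python3 - <<'E'
from workcell import status, grab_frame, camera_params
import cv2
s=status.observe();print({k:s[k] for k in('clock','position','tool_rot','force','grip_width')})
for n in('scene','top'):
    c=camera_params(n);print(n,c)
a=[grab_frame(n) for n in('scene','top')]
for n,i in zip(('scene','top'),a): cv2.imwrite(f'pics/{n}0.png',i)
E
```

```text
pics
{'clock': 0.0, 'position': array([ 0.23390011, -0.57923291,  0.23873106]), 'tool_rot': array([-3.14046336e+00,  5.97459565e-05,  3.83820725e-01]), 'force': array([-0.61803236,  0.23485534, -0.25521831]), 'grip_width': 0.08562435235099544}
scene {'K': array([[518.82780439,   0.        , 317.54413788],
       [  0.        , 518.82780439, 199.77753962],
       [  0.        ,   0.        ,   1.        ]]), 'k1': 0.0008226278263000632, 'rvec': array([ 0.79559697, -2.31370717,  1.33842777]), 'tvec': array([0.32795478, 0.22676136, 1.34502408])}
top {'K': array([[490.67533655,   0.        , 312.12799839],
       [  0.        , 490.67533655, 196.32394273],
       [  0.        ,   0.        ,   1.        ]]), 'k1': -0.12319467027602274, 'rvec': array([ 2.13429325, -2.11049961,  0.16489387]), 'tvec': array([-0.04957089,  0.47992951,  1.52003851])}
```

View pics/scene0.png

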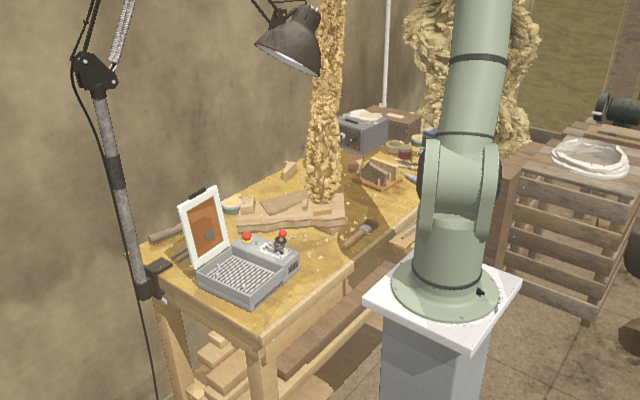

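View pics/top0.png

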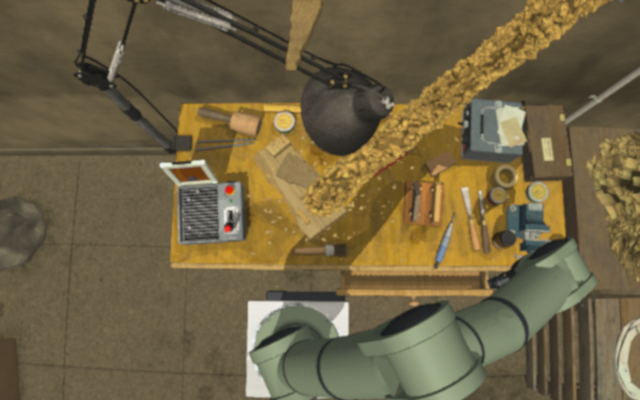

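The scene view shows the engraver at about (245,265) with the hood upright and the rack at (378,175). In the top view the rack is at (423,202), the engraver at (210,213), and the branch foot at (325,190). Next I'll get masks and a zoomed mosaic.

```bash
cat > h.py <<'E'
import numpy as np, cv2
from workcell import status, grab_frame, camera_params, search_frame, silhouettes
C={n:camera_params(n) for n in('scene','top')}
def proj(n,P):
    c=C[n];P=np.atleast_2d(P).astype(float)
    d=np.array([c['k1'],0,0,0.]);return cv2.projectPoints(P,c['rvec'],c['tvec'],c['K'],d)[0][:,0]
def ray(n,uv):
    c=C[n];d=np.array([c['k1'],0,0,0.])
    u=cv2.undistortPoints(np.array([[uv]],float),c['K'],d)[0,0]
    R=cv2.Rodrigues(c['rvec'])[0];o=-R.T@c['tvec'];v=R.T@np.array([u[0],u[1],1.]);return o,v
def at_z(n,uv,z):
    o,v=ray(n,uv);return o+v*(z-o[2])/v[2]
def tri(uv1,uv2,n1='scene',n2='top'):
    (a,u),(b,v)=ray(n1,uv1),ray(n2,uv2)
    u=u/np.linalg.norm(u);v=v/np.linalg.norm(v)
    t=np.linalg.lstsq(np.c_[u,-v],b-a,rcond=None)[0];p,q=a+u*t[0],b+v*t[1]
    return (p+q)/2,np.linalg.norm(p-q)
def box(lo,hi): return np.array([[x,y,z] for x in(lo[0],hi[0]) for y in(lo[1],hi[1]) for z in(lo[2],hi[2])])
def place(P,x,y,yaw,z=0):
    c,s=np.cos(yaw),np.sin(yaw);return P@np.array([[c,s,0],[-s,c,0],[0,0,1]])+[x,y,z]
def render(n,parts,S=4):
    m=np.zeros((400*S,640*S),np.uint8)
    for P in parts:
        h=cv2.convexHull(((proj(n,P)+.5)*S).astype(np.float32)).astype(np.int32);cv2.fillConvexPoly(m,h,255)
    return cv2.resize(m,(640,400),interpolation=cv2.INTER_AREA)/255.
def iou(a,b): return np.minimum(a,b).sum()/np.maximum(a,b).sum()
E
python3 - <<'E'
from h import *
ims={n:grab_frame(n) for n in('scene','top')}
D={}
for o in('plank','dark_board','rack','engraver','bed','hood','collar','lever'):
    for n in('scene','top'):
        r=silhouettes(n,o)
        for k,q in enumerate(r[:2]):
            m=q['mask'];ys,xs=np.nonzero(m)
            if k==0: D[o+'_'+n]=m
            print(o,n,round(q['p'],2),m.sum(),xs.min(),ys.min(),xs.max(),ys.max(),xs.mean().round(1),ys.mean().round(1))
np.savez('masks.npz',**D,im_scene=ims['scene'],im_top=ims['top'])
def crop(im,x,y,w,h): return cv2.resize(im[y:y+h,x:x+w],(400,300),interpolation=cv2.INTER_CUBIC)
M=np.vstack([np.hstack([crop(ims['scene'],170,180,147,110),crop(ims['top'],155,150,120,90)]),np.hstack([crop(ims['scene'],338,140,80,60),crop(ims['top'],383,165,80,60)])])
cv2.imwrite('pics/mos.png',M)
E
```

```text
plank scene 0.8 313 369 157 398 179 386.2 166.6
plank top 0.65 329 431 182 440 224 435.9 203.4
dark_board scene 0.68 392 361 163 388 184 374.2 173.2
dark_board top 0.74 293 411 182 420 220 415.5 200.9
rack scene 0.94 377 352 174 402 191 376.9 182.3
rack top 0.74 958 403 181 444 226 421.1 202.9
engraver scene 0.78 7854 178 186 299 310 233.1 254.1
engraver top 0.65 5044 160 161 245 243 206.2 204.2
bed scene 0.84 1396 208 254 272 294 240.8 273.6
bed scene 0.36 213 273 229 286 251 280.0 240.6
bed top 0.82 1929 180 188 219 241 199.4 214.6
hood scene 0.62 2764 178 186 229 268 203.3 225.4
hood top 0.55 1050 161 160 216 185 188.7 172.1
collar scene 0.56 150 273 236 286 251 279.0 243.3
collar scene 0.18 2798 178 185 229 268 203.4 225.3
collar top 0.56 62 225 221 235 230 230.4 224.5
lever scene 0.65 217 273 229 286 251 280.1 240.4
lever top 0.71 959 162 161 216 185 189.4 172.4
lever top 0.61 114 224 221 235 232 229.0 226.4
```

View pics/mos.png

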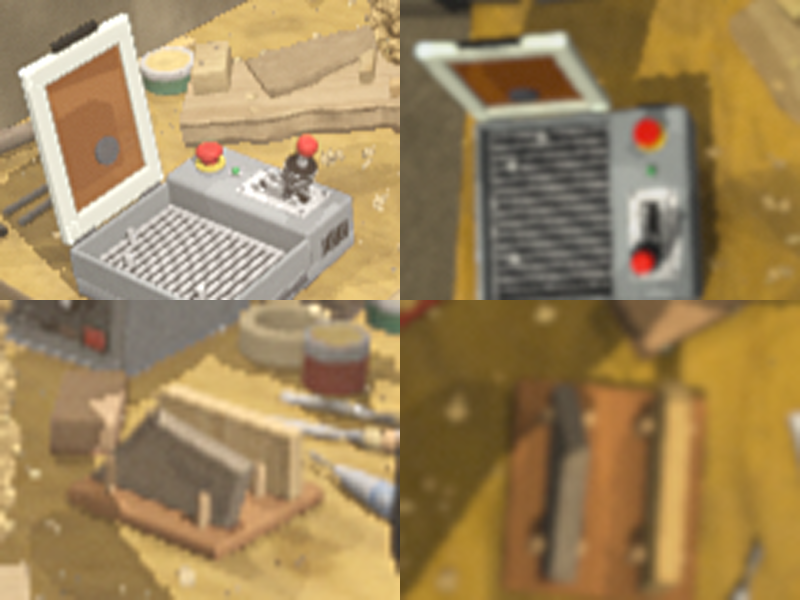

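The mosaic shows the rack with the pale plank in its -y slot (right in the top view) and the dark board in the +y slot. The lever leans to the front, the two left pins are visible, and the hood is upright. Next I'll fit the poses.

```bash
cat > fit.py <<'E'
from h import *
from scipy.optimize import minimize
M=dict(np.load('masks.npz'))
def best(f,x0,sc):
    r=None
    for k in range(3):
        s=np.vstack([x0]+[x0+np.eye(len(x0))[i]*sc[i]*(1 if k%2==0 else -1) for i in range(len(x0))])
        r=minimize(f,x0,method='Nelder-Mead',options=dict(initial_simplex=s,maxfev=250));x0=r.x
    return r
# rack
top=M['rack_top']|M['plank_top']|M['dark_board_top'];sc=M['rack_scene']|M['plank_scene']|M['dark_board_scene']
def rparts(p):
    x,y,w,a,b=p
    base=place(box((-.07,-.063,0),(.07,.063,.014)),x,y,w)
    pl=place(box((-.067+a,-.0395,.014),(.067+a,-.0245,.066)),x,y,w)
    dk=place(box((-.0695+b,.024,.014),(.0695+b,.040,.08)),x,y,w)
    return base,pl,dk
def f(p):
    base,pl,dk=rparts(p)
    return -(iou(render('top',[base,pl,dk]),top)+iou(render('scene',[base,pl,dk]),sc)+.5*iou(render('top',[pl]),M['plank_top']))
g=at_z('top',(423,203),0.02)
r=best(f,np.array([g[0],g[1],0.05,0,0]),[.01,.01,.1,.005,.005]);print('rack',r.x.round(4),r.fun)
for n in('scene','top'): print(n,[m.round(1).tolist() for m in (proj(n,[place(np.array([[0,-.032,.066]]),*r.x[:3])[0]]))])
# engraver
def eparts(p):
    x,y,w,h=p
    P=[box((-.092,-.028,0),(.092,.104,.058)),box((-.092,-.104,0),(.092,-.028,.066)),]
    H=box((-.184,-.066,0),(0,.066,.012));c,s=np.cos(h),np.sin(h)
    H=np.c_[c*H[:,0]+s*H[:,2], H[:,1], -s*H[:,0]+c*H[:,2]]+[.092,.038,.0585]
    P+=[H]
    L=box((-.011,-.011,0),(.011,.011,.11))
    L=np.c_[np.cos(.35)*L[:,0]-np.sin(.35)*L[:,2],L[:,1],np.sin(.35)*L[:,0]+np.cos(.35)*L[:,2]]
    return [place(q,x,y,w) for q in P]
def fe(p):
    P=eparts(p);return -sum(iou(render(n,P),M['engraver_'+n]) for n in('top','scene'))-.5*sum(iou(render(n,P[2:3]),M['hood_'+n]) for n in('top','scene'))
g=at_z('top',(213,213),0.05)
r=best(fe,np.array([g[0],g[1],0.0,1.7]),[.01,.01,.1,.05]);e=r.x;print('engr',e.round(4),r.fun)
R={}
for n in('scene','top'):
    im=M['im_'+n];hsv=cv2.cvtColor(im,cv2.COLOR_BGR2HSV)
    m=(((hsv[...,0]<6)|(hsv[...,0]>174))&(hsv[...,1]>190)&(hsv[...,2]>120)&cv2.dilate(M['engraver_'+n].astype(np.uint8),np.ones((15,15))).astype(bool)).astype(np.uint8)
    k,l,s,cc=cv2.connectedComponentsWithStats(m);R[n]=[(cc[i].round(1).tolist(),int(s[i,4])) for i in range(1,k) if s[i,4]>8];print(n,R[n])
np.save('e.npy',e)
for n in('scene','top'):print(n,proj(n,place(np.array([[.064,-.066,.085]]),*e[:3])))
E
python3 fit.py
```

```text
rack [ 0.467  -0.4067 -0.1014 -0.0006 -0.0092] -2.156688867598254
scene [[383.9, 160.8]]
top [[437.6, 201.4]]
engr [0.427  0.2791 0.0803 1.6605] -2.7918176657049196
scene []
top [([228.5, 189.2], 32), ([227.6, 227.8], 26)]
scene [[245.87836042 233.84073517]]
top [[227.84865586 188.17977788]]
```

Run:
```python
import io,contextlib
with contextlib.redirect_stdout(io.StringIO()):
    from fit import *
    rp=best(f,np.array([.467,-.4067,-.1,0,0]),[.01,.01,-.1,.005,.005]).x
print(rp.round(4))
R={}
for n in('scene','top'):
    im=M['im_'+n].astype(int);b,g,r_=im[...,0],im[...,1],im[...,2]
    m=((r_>110)&(g<.45*r_)&(b<.45*r_))
    m[:, :215]=0;m[:,300:]=0;m[:175]=0;m[260:]=0
    k,l,s,cc=cv2.connectedComponentsWithStats(m.astype(np.uint8));R[n]=[cc[i] for i in range(1,k) if s[i,4]>8];print(n,[(c.round(1),) for c in R[n]])
for a in R['scene']:
    for b in R['top']:
        p,d=tri(a,b);
        if d<.01: q=p-[e[0],e[1],0];c,s_=np.cos(e[2]),np.sin(e[2]);print(a.round(),b.round(),p.round(4),d.round(4),'engr frame',(c*q[0]+s_*q[1]).round(4),(-s_*q[0]+c*q[1]).round(4))
im={n:M['im_'+n].copy() for n in('scene','top')}
S=6;out=[]
def draw(n,win,parts):
    x,y,w,h=win;k=400/w;c=cv2.resize(im[n][y:y+h,x:x+w],(400,300),interpolation=cv2.INTER_CUBIC)
    for P,col in parts:
        q=((proj(n,P)+.5-[x,y])*k).astype(int)
        for i in range(8):
            for j in range(i):
                if bin(i^j).count('1')==1: cv2.line(c,tuple(map(int,q[i])),tuple(map(int,q[j])),col,1)
    return c
ep=[(P,(0,255,0)) for P in eparts(e)];ep+=[(place(box((-.086,-.028,.034),(.086,.098,.034)),*e[:3]),(255,0,0))]
for q in((-.042,.07),(.048,.07),(.074,.04)): ep.append((place(box((q[0]-.004,q[1]-.004,.034),(q[0]+.004,q[1]+.004,.047)),*e[:3]),(0,0,255)))
rr=[(P,c) for P,c in zip(rparts(rp),((0,255,0),(0,0,255),(255,0,0)))]
cv2.imwrite('pics/ov.png',np.vstack([np.hstack([draw('scene',(170,180,147,110),ep),draw('top',(155,150,120,90),ep)]),np.hstack([draw('scene',(338,140,80,60),rr),draw('top',(383,165,80,60),rr)])]))
np.save('r.npy',rp)
```

```text
[ 0.4674 -0.4073 -0.1047 -0.0008 -0.0203]
scene [(array([282.5, 233.4]),), (array([246.5, 235.8]),)]
top [(array([228.6, 189.2]),), (array([227.3, 228.1]),)]
[282. 233.] [227. 228.] [0.3668 0.2064 0.1308] 0.0016 engr frame -0.0658 -0.0676
[247. 236.] [229. 189.] [0.4946 0.2174 0.0786] 0.0012 engr frame 0.0625 -0.0669
```

View pics/ov.png

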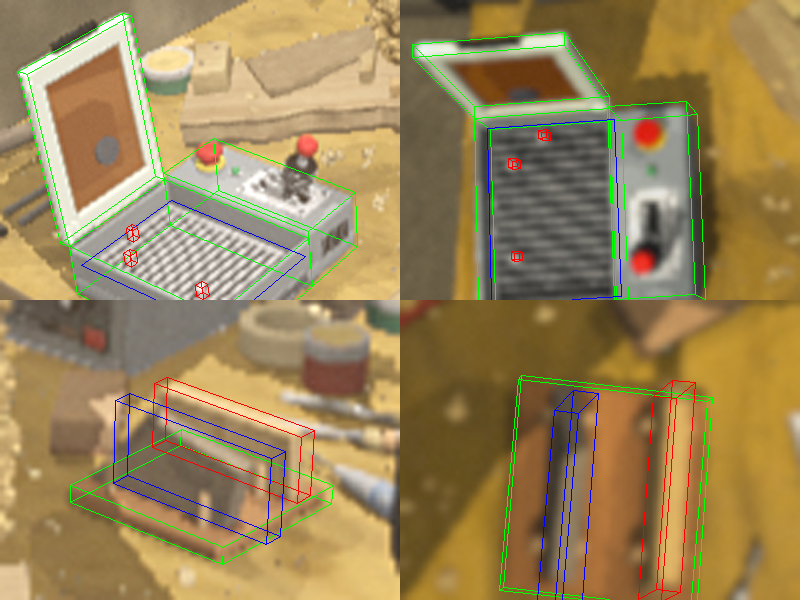

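Overlay: the engraver fit is good, with the pins landing on their images within about 1 px. The rack fit is looser, so I'll triangulate the plank's top edge ends directly from the pixels I read.

Run:
```python
from h import *
M=dict(np.load('masks.npz'))
for z in(.066,):
    a,b=at_z('top',(438.4,182.4),z),at_z('top',(436.2,222),z);print(a.round(4),b.round(4),((a+b)/2).round(4),np.linalg.norm(a-b).round(4),np.arctan2(a[1]-b[1],a[0]-b[0]).round(3))
c,d=at_z('scene',(371,157.2),.066),at_z('scene',(398.4,167.2),.066);print(c.round(4),d.round(4),((c+d)/2).round(4),np.linalg.norm(c-d).round(4),np.arctan2(c[1]-d[1],c[0]-d[0]).round(3))
print(tri((371,157.2),(438.4,182.4)),tri((398.4,167.2),(436.2,222)))
for z in (.014,):
  for p in((503.,590),(518,380),(706,390)): print(at_z('top',((p[0]-400)/5+383,(p[1]-300)/5+165),z).round(4))
# rect of plank mask: end-to-end axis in top
ys,xs=np.nonzero(M['plank_top']);print(cv2.minAreaRect(np.c_[xs,ys].astype(np.float32)))
l=cv2.fitLine(np.c_[xs,ys].astype(np.float32),cv2.DIST_HUBER,0,.01,.01).ravel();print(l)
p0=l[2:]+l[:2]*18;p1=l[2:]-l[:2]*18;a,b=at_z('top',p0,.066),at_z('top',p1,.066);print(a,b)
```

```text
[ 0.5246 -0.443   0.066 ] [ 0.3987 -0.4322  0.066 ] [ 0.4617 -0.4376  0.066 ] 0.1264 -0.086
[ 0.518  -0.4368  0.066 ] [ 0.3948 -0.4236  0.066 ] [ 0.4564 -0.4302  0.066 ] 0.1239 -0.106
(array([ 0.52456543, -0.44477374,  0.06133299]), np.float64(0.0024248554609810576)) (array([ 0.3996937 , -0.43318475,  0.06082766]), np.float64(0.0008296244388803807))
[ 0.4011 -0.3386  0.014 ]
[ 0.5389 -0.3511  0.014 ]
[ 0.5336 -0.4748  0.014 ]
((435.73675537109375, 202.94915771484375), (8.647469520568848, 42.23957061767578), 3.814074993133545)
[ 8.0313116e-02 -9.9676967e-01  4.3586966e+02  2.0303162e+02]
[ 0.51594154 -0.43926303  0.066     ] [ 0.40187271 -0.42665944  0.066     ]
```

```bash
cat > go.py <<'E'
import sys
from h import *
s=status.observe();p=s['position'];y=s['tool_rot'][2]
t=np.array(list(map(float,sys.argv[1:5])));d=t[:3]-p
dy=(t[3]-y+np.pi/2)%np.pi-np.pi/2
c,n=np.cos(y),np.sin(y)
print('units',((c*d[0]+n*d[1])/.06).round(3),((n*d[0]-c*d[1])/.06).round(3),(-d[2]/.06).round(3),'twist',(-np.degrees(dy)/8).round(3),'pos',p.round(4),'yaw',y.round(4),'f',s['force'].round(1),'w',s['grip_width'].round(4),'t',round(s['clock'],2))
E
python3 -m creep '[[0.9,-0.2,0.2,0.8,0.45],[1.8,-0.4,0.6,1.6,0.45],[2.7,-0.5,1.0,2.4,0.45],[3.6,-0.7,1.4,3.2,0.45],[4.41,-0.77,1.8,3.43,0.45]]' 30; python3 -m creep '[[0,0,0,0,0.45],[0,0,0,0,0.45]]'; python3 go.py .462 -.437 .045 -.095
```

```text
clock: 1.62
position: [0.4638, -0.4361, 0.1307]
tool_rot: [-3.142, -0.0, -0.097]
force: [0.2, -1.5, 0.2]
grip_width: 0.0385
finger_force: 0.0
clock: 1.88
position: [0.4617, -0.438, 0.1313]
tool_rot: [3.141, 0.0, -0.095]
force: [-0.8, -0.4, 0.4]
grip_width: 0.0384
finger_force: 0.0Traceback (most recent call last):
  File "go.py", line 7, in <module>
    print('units',((c*d[0]+n*d[1])/.06).round(3),((n*d[0]-c*d[1])/.06).round(3),(-d[2]/.06).round(3),'twist',(-np.degrees(dy)/8).round(3),'pos',p.round(4),'yaw',y.round(4),'f',s['force'].round(1),'w',s['grip_width'].round(4),'t',round(s['clock'],2))
                                                                                                                                                                                                        ^^^^^^^^^^^^^^^^^^^^^
AttributeError: 'float' object has no attribute 'round'
```

```bash
sed -i "s/s\['grip_width'\].round(4)/round(float(s['grip_width']),4)/" go.py
python3 -m creep '[[0,0,0.4,0,0.45],[0,0,0.8,0,0.45],[0,0,1.1,0,0.45],[0,0,1.4,0,0.45],[0,0,1.4,0,0.45]]' 30; python3 -m creep '[[0,0,0,0,0.0],[0,0,0,0,0.0],[0,0,0,0,0],[0,0,0,0,0],[0,0,0,0,0]]' 30; python3 go.py .462 -.437 .045 -.095
```

```text
clock: 2.5
position: [0.4613, -0.4375, 0.0462]
tool_rot: [-3.141, 0.002, -0.096]
force: [0.1, -0.1, -0.4]
grip_width: 0.0382
finger_force: 0.0
clock: 3.12
position: [0.4624, -0.4377, 0.0479]
tool_rot: [3.141, -0.001, -0.095]
force: [-0.6, 3.2, 7.4]
grip_width: 0.0144
finger_force: 34.7
units -0.007 -0.01 0.048 twist -0.001 pos [ 0.4624 -0.4377  0.0479] yaw -0.0951 f [-0.6  3.2  7.4] w 0.0144 t 3.12
```

```bash
python3 -m creep '[[0,0,-0.3,0,0],[0,0,-0.8,0,0],[0,0,-1.4,0,0],[0,0,-2.0,0,0],[0,0,-2.0,0,0]]' 40
python3 - <<'E'
from h import *
print(at_z('top',(345,250),0.01),at_z('top',(380,267),0.0))
print(proj('top',[[.35,-.33,0],[.35,-.22,0],[.49,-.22,0],[.49,-.33,0]]).round())
E
python3 go.py .425 -.285 .168 .08
```

```text
clock: 3.75
position: [0.463, -0.4389, 0.1713]
tool_rot: [3.138, -0.004, -0.095]
force: [0.2, -0.2, -2.0]
grip_width: 0.0144
finger_force: 39.0
[ 0.31321366 -0.15060559  0.01      ] [ 0.2605567 -0.2631645  0.       ]
[[400. 239.]
 [366. 239.]
 [366. 196.]
 [400. 196.]]
units -0.875 -2.492 0.054 twist -1.257 pos [ 0.463  -0.4389  0.1713] yaw -0.0955 f [ 0.2 -0.2 -2. ] w 0.0144 t 3.75
```

```bash
python3 -m creep '[[-0.1,-0.6,0,0,0],[-0.3,-1.2,0,-0.4,0],[-0.6,-1.9,0,-0.8,0],[-0.87,-2.5,0.2,-1.25,0],[-0.87,-2.5,0.6,-1.25,0]]';  python3 -m creep '[[0,0,0.6,0,0],[0,0,1.2,0,0],[0,0,1.55,0,0],[0,0,1.6,0,0]]'; python3 go.py .425 -.285 .035 .08
```

```text
clock: 4.38
position: [0.4242, -0.2813, 0.1319]
tool_rot: [3.142, -0.001, 0.083]
force: [1.1, -0.7, -0.1]
grip_width: 0.0144
finger_force: 39.1
clock: 4.88
position: [0.4236, -0.283, 0.0343]
tool_rot: [-3.14, 0.002, 0.079]
force: [-0.3, -0.2, -0.2]
grip_width: 0.0143
finger_force: 39.1
units 0.021 0.035 -0.011 twist -0.005 pos [ 0.4236 -0.283   0.0343] yaw 0.0794 f [-0.3 -0.2 -0.2] w 0.0143 t 4.88
```

```bash
python3 -m creep '[[0,0,0.03,0,0],[0,0,0.03,0,0],[0,0,0.03,0,0.4],[0,0,0.03,0,0.4],[0,0,0.03,0,0.4]]' ; python3 -m creep '[[0,0,-0.4,0,0.4],[0,0,-0.9,0,0.4],[0,0.4,-0.9,0,0],[0,0.75,-0.9,0,0],[0,0.75,-0.9,0,0]]'
python3 - <<'E'
from h import *
ims={n:grab_frame(n) for n in('scene','top')}
for n in ims:
    for q in silhouettes(n,'plank')[:1]:
        ys,xs=np.nonzero(q['mask']);print(n,q['p'],len(xs),xs.min(),ys.min(),xs.max(),ys.max())
w={'scene':(310,130,133,100),'top':(340,170,133,100)}
cv2.imwrite('pics/p1.png',np.hstack([cv2.resize(ims[n][y:y+h,x:x+ww],(400,300)) for n,(x,y,ww,h) in w.items()]))
E
python3 go.py .425 -.285 .035 .08
```

```text
clock: 5.5
position: [0.4244, -0.2834, 0.0337]
tool_rot: [3.141, -0.0, 0.079]
force: [0.7, -0.5, -0.0]
grip_width: 0.0343
finger_force: 0.0
clock: 6.12
position: [0.4274, -0.3298, 0.0871]
tool_rot: [3.141, 0.0, 0.077]
force: [0.1, 0.8, 0.1]
grip_width: -0.0005
finger_force: 0.0
scene 0.75 549 350 179 385 201
top 0.54 146 383 194 390 219
units 0.011 -0.711 0.869 twist -0.002 pos [ 0.4278 -0.3276  0.0871] yaw 0.0798 f [-0.1 -0.2 -0.7] w -0.0002 t 6.33
```

View pics/p1.png

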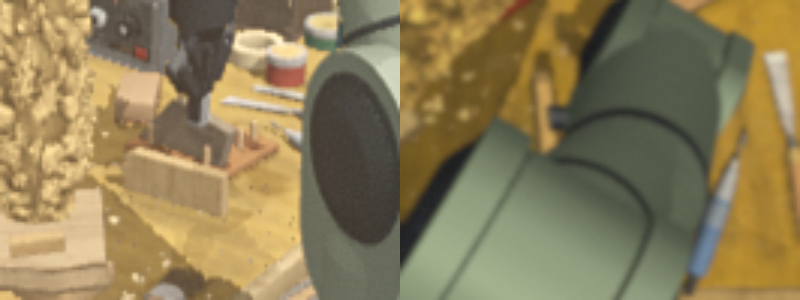

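The plank stands on edge at scene about (368,191), and the closed fingers are between it and the rack. I'll push its top over towards +y.

```bash
python3 -m creep '[[0,0,0.4,0,0],[0,0,0.68,0,0],[0,-0.2,0.68,0,0],[0,-0.35,0.68,0,0],[0,-0.45,0.68,0,0]]' ; python3 -m creep '[[0,-0.1,0,0,0],[0,-0.2,0,0,0],[0,-0.3,0,0,0],[0,-0.4,0,0,0],[0,-0.4,0,0,0]]';python3 -m creep '[[0,0,-0.6,0,0.5],[0,0,-1.2,0,1],[0,0,-1.2,0,1]]'
python3 - <<'E'
from h import *
ims={n:grab_frame(n) for n in('scene','top')}
D={}
for n in ims:
    for q in silhouettes(n,'plank')[:1]:
        D[n]=q['mask'];ys,xs=np.nonzero(q['mask']);print(n,q['p'],len(xs),xs.min(),ys.min(),xs.max(),ys.max())
np.savez('m2.npz',**D)
w={'scene':(310,130,133,100),'top':(340,170,133,100)}
cv2.imwrite('pics/p2.png',np.hstack([cv2.resize(ims[n][y:y+h,x:x+ww],(400,300)) for n,(x,y,ww,h) in w.items()]))
E
python3 go.py .425 -.285 .035 .08
```

```text
clock: 6.95
position: [0.4261, -0.3005, 0.0474]
tool_rot: [3.141, -0.001, 0.08]
force: [0.4, -0.6, -0.2]
grip_width: -0.0
finger_force: 0.0
clock: 7.58
position: [0.4239, -0.2769, 0.0467]
tool_rot: [-3.141, 0.0, 0.08]
force: [0.8, -0.3, 0.9]
grip_width: 0.0003
finger_force: 0.0
clock: 7.95
position: [0.4249, -0.2783, 0.1209]
tool_rot: [3.139, -0.003, 0.079]
force: [-0.3, 0.1, -0.1]
grip_width: 0.0541
finger_force: 0.0
scene 0.57 428 345 190 383 208
top 0.56 98 368 197 377 222
units 0.015 0.131 1.382 twist -0.005 pos [ 0.4235 -0.2772  0.1179] yaw 0.0793 f [0.2 0.1 0.9] w 0.0821 t 8.15
```

View pics/p2.png

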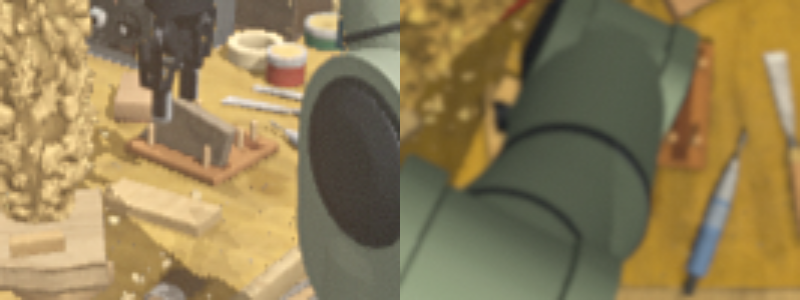

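Plank lies flat, at scene about (365,199), clear of rack and slab. I'll fit its pose from the scene mask.

Run:
```python
from h import *
from scipy.optimize import minimize
M=np.load('m2.npz');B=box((-.067,-.026,0),(.067,.026,.015))
for cut in(0,):
  for x0 in((.42,-.24,.08),(.43,-.25,0.)):
    f=lambda p:-iou(render('scene',[place(B,*p)],8),M['scene'])
    s=np.array([x0]+[np.array(x0)+d for d in np.diag([.01,.01,.1])])
    r=minimize(f,x0,method='Nelder-Mead',options=dict(initial_simplex=s));print(r.x.round(4),r.fun)
pr=render('top',[place(B,*r.x)])>.5;print('top mask inside',(pr&M['top']).sum()/M['top'].sum())
ys,xs=np.nonzero(M['top']);print('top left edge y at z.015',[at_z('top',(xs[ys==v].min()-.5,v),.015).round(4) for v in(202,208,214,220)])
ys,xs=np.nonzero(M['scene']);c=cv2.approxPolyDP(cv2.convexHull(np.c_[xs,ys]),1.5,True)[:,0];print([(q.tolist(),at_z('scene',q,.015).round(3)[:2].tolist()) for q in c])
```

```text
[ 0.4296 -0.2528  0.057 ] -0.8873909530170353
[ 0.4282 -0.2533  0.0641] -0.8902119571953891
top mask inside 1.0
top left edge y at z.015 [array([ 0.4682, -0.2227,  0.015 ]), array([ 0.4486, -0.2258,  0.015 ]), array([ 0.4291, -0.2257,  0.015 ]), array([ 0.4097, -0.2288,  0.015 ])]
[([383, 202], [0.352, -0.261]), ([374, 208], [0.355, -0.21]), ([347, 199], [0.459, -0.207]), ([345, 193], [0.489, -0.236]), ([350, 190], [0.488, -0.264]), ([359, 191], [0.459, -0.276]), ([382, 198], [0.369, -0.281])]
```

```bash
python3 -m creep '[[0.03,-0.2,0.2,0,1],[0.05,-0.41,0.7,0.1,1],[0.05,-0.41,1.2,0.1,1],[0.05,-0.41,1.6,0.1,1],[0.05,-0.41,1.78,0.1,1]]'; python3 -m creep '[[0,0,0,0,0.5],[0,0,0,0,0.4],[0,0,0,0,0.4],[0,0,0,0,0.4],[0,0,0,0,0.4]]' 40;  python3 go.py .425 -.252 .011 .07
```

```text
clock: 8.78
position: [0.424, -0.2513, 0.0098]
tool_rot: [-3.14, 0.003, 0.066]
force: [0.1, -0.4, 0.6]
grip_width: 0.0854
finger_force: 0.0
clock: 9.4
position: [0.4253, -0.2527, 0.0127]
tool_rot: [3.141, -0.001, 0.065]
force: [-0.4, 2.3, 7.7]
grip_width: 0.0496
finger_force: 42.4
units -0.004 -0.012 0.028 twist -0.033 pos [ 0.4253 -0.2527  0.0127] yaw 0.0653 f [-0.4  2.3  7.7] w 0.0496 t 9.4
```

```bash
python3 -m creep '[[0,0,-0.3,0,0.4],[0,0,-1.0,0,0.4],[-0.2,0,-2.0,0,0.4],[-0.4,0,-3.0,0,0.4],[-0.5,0,-4.0,0,0.4]]' 50; python3 -m creep '[[0,0,-1.0,0,0.4],[0,-0.5,-1.2,0,0.4],[0,-1.3,-1.2,0,0.4],[0,-2.1,-1.2,0,0.4],[0,-2.9,-1.2,0,0.4]]';  python3 go.py .415 .277 .2 .08
```

```text
clock: 10.02
position: [0.3941, -0.2545, 0.2545]
tool_rot: [3.141, -0.001, 0.065]
force: [0.8, -0.2, -1.6]
grip_width: 0.0492
finger_force: 53.7
clock: 10.65
position: [0.3831, -0.0795, 0.3244]
tool_rot: [3.141, -0.001, 0.065]
force: [0.6, -0.3, -0.8]
grip_width: 0.0492
finger_force: 53.7
units 0.917 -5.895 2.074 twist -0.107 pos [ 0.3831 -0.0795  0.3244] yaw 0.0651 f [ 0.6 -0.3 -0.8] w 0.0492 t 10.65
```

```bash
python3 -m creep '[[0,-0.9,0,0,0.4],[0.1,-1.9,0,0,0.4],[0.2,-2.9,0,0,0.4],[0.4,-3.9,0.3,0,0.4],[0.6,-4.8,0.8,-0.1,0.4]]' ; python3 -m creep '[[0.2,-0.8,0.5,0,0.4],[0.43,-1.65,1.1,0,0.4],[0.43,-1.65,1.8,0,0.4],[0.43,-1.65,2.4,0,0.4],[0.43,-1.65,2.44,0,0.4]]';  python3 go.py .4194 .3106 .13 .08
python3 - <<'E'
from h import *
im=grab_frame('scene').copy();e=np.load('e.npy');S=silhouettes('scene','plank')
c=cv2.resize(im[180:310,160:333],(800,600),interpolation=cv2.INTER_CUBIC);k=800/173
for q in S[:1]: 
    m=q['mask'];ys,xs=np.nonzero(m);print(q['p'],len(xs),xs.min(),ys.min(),xs.max(),ys.max());np.save('m3.npy',m)
s=status.observe();print(s['position'])
B=place(box((-.067,-.026,-.0125),(.067,.026,.0025)),s['position'][0],s['position'][1],s['tool_rot'][2],s['position'][2])
def dr(P,col):
    q=((proj('scene',P)+.5-[160,180])*k).astype(int)
    for i in range(8):
        for j in range(i):
            if bin(i^j).count('1')==1: cv2.line(c,tuple(map(int,q[i])),tuple(map(int,q[j])),col,1)
dr(B,(0,0,255))
cv2.imwrite('pics/p3.png',c)
E
```

```text
clock: 11.28
position: [0.4008, 0.2095, 0.2773]
tool_rot: [-3.141, -0.003, 0.079]
force: [2.1, -1.0, -1.0]
grip_width: 0.0491
finger_force: 53.7
clock: 11.9
position: [0.4174, 0.3074, 0.129]
tool_rot: [3.139, 0.002, 0.08]
force: [-0.7, 0.2, -0.3]
grip_width: 0.0494
finger_force: 53.6
units 0.038 -0.05 -0.016 twist -0.0 pos [0.4174 0.3074 0.129 ] yaw 0.08 f [-0.7  0.2 -0.3] w 0.0494 t 11.9
0.9 600 218 236 267 261
[0.41853738 0.30834228 0.13132025]
```

View pics/p3.png

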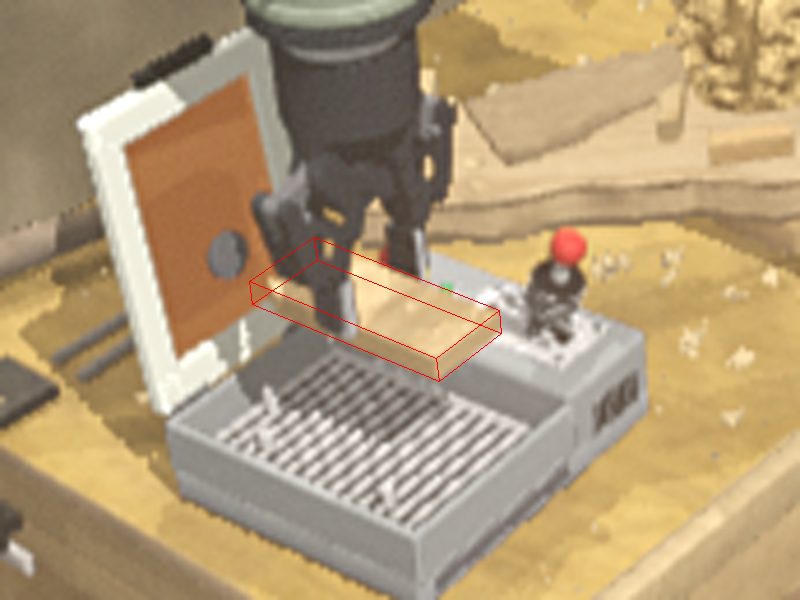

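The drawn box fits the held plank, whose cut corner is at the back left. All three pins are clear at (268,400), (265,435) and (390,490). Lowering now.

```bash
python3 -m creep '[[0,0,0.4,0,0.4],[0,0,0.8,0,0.4],[0,0,1.15,0,0.4],[0,0,1.35,0,0.4],[0,0,1.35,0,0.4]]' ; python3 go.py .4268 .3192 .047 .08
python3 -m creep '[[0,-0.05,0.02,0,0.4],[0,-0.08,0.02,0,0.4],[0,-0.08,0.02,0,0.4]]'; python3 go.py .4268 .3192 .047 .08
```

```text
clock: 12.62
position: [0.4186, 0.3083, 0.0498]
tool_rot: [-3.141, -0.0, 0.079]
force: [-0.1, -0.9, -0.9]
grip_width: 0.0492
finger_force: 53.6
units 0.151 -0.171 0.047 twist -0.005 pos [0.4186 0.3083 0.0498] yaw 0.0793 f [-0.1 -0.9 -0.9] w 0.0492 t 12.62
clock: 13.0
position: [0.4181, 0.3132, 0.0485]
tool_rot: [-3.141, -0.001, 0.08]
force: [-0.3, 0.1, -0.3]
grip_width: 0.0487
finger_force: 53.6
units 0.153 -0.087 0.025 twist -0.003 pos [0.4181 0.3132 0.0485] yaw 0.0796 f [-0.3  0.1 -0.3] w 0.0487 t 13.0
```

```bash
python3 -m creep '[[0,-0.03,0,0,0.4],[0,-0.05,0,0,0.4],[0,-0.05,0,0,0.4]]'; python3 -m creep '[[0,-0.03,0,0,0.4],[0,-0.05,0,0,0.4],[0,-0.05,0,0,0.4]]';python3 -m creep '[[0,-0.03,0,0,0.4],[0,-0.03,0,0,0.4]]'; python3 go.py .4268 .3192 .047 .08
```

```text
clock: 13.38
position: [0.4177, 0.316, 0.0481]
tool_rot: [-3.142, 0.0, 0.08]
force: [-0.7, -0.1, 0.3]
grip_width: 0.0492
finger_force: 53.6
clock: 13.75
position: [0.4174, 0.319, 0.0481]
tool_rot: [-3.142, 0.0, 0.08]
force: [-0.5, 0.3, -0.5]
grip_width: 0.0491
finger_force: 53.6
clock: 14.0
position: [0.4173, 0.3208, 0.0481]
tool_rot: [-3.141, -0.0, 0.08]
force: [0.1, -0.4, -1.2]
grip_width: 0.049
finger_force: 53.6
units 0.155 0.039 0.018 twist -0.004 pos [0.4173 0.3208 0.0481] yaw 0.0795 f [ 0.1 -0.4 -1.2] w 0.049 t 14.0
```

```bash
python3 -m creep '[[0,-0.03,0,0,0.4],[0,-0.03,0,0,0.4]]'|sed -n '2p;4p';  python3 -m creep '[[0,-0.03,0,0,0.4],[0,-0.03,0,0,0.4]]'|sed -n '2p;4p';python3 -m creep '[[0,-0.02,0,0,0.4],[0,-0.02,0,0,0.4]]'|sed -n '2p;4p'; python3 go.py .4268 .3192 .047 .08
```

```text
position: [0.4172, 0.3223, 0.0481]
force: [0.4, -1.6, -0.1]
position: [0.4172, 0.3226, 0.0479]
force: [2.0, -8.4, 0.5]
position: [0.4172, 0.3228, 0.0478]
force: [3.9, -14.0, 2.7]
units 0.155 0.072 0.013 twist -0.014 pos [0.4172 0.3228 0.0478] yaw 0.0781 f [  3.9 -14.    2.7] w 0.049 t 14.75
```

```bash
python3 -m creep '[[0,0.04,0,0,0.4],[0.05,0.04,0,0,0.4],[0.1,0.04,0,0,0.4],[0.1,0.04,0,0,0.4]]'|sed -n '2p;4p';  for i in 1; do python3 -m creep '[[0.03,0,0,0,0.4],[0.03,0,0,0,0.4]]'|sed -n '2p;4p'; done; python3 -m creep '[[0.03,0,0,0,0.4],[0.03,0,0,0,0.4]]'|sed -n '2p;4p';python3 -m creep '[[0.03,0,0,0,0.4],[0.03,0,0,0,0.4]]'|sed -n '2p;4p'; python3 go.py .4268 .3192 .047 .08
```

```text
position: [0.4228, 0.3229, 0.0478]
force: [-2.2, -5.1, -1.0]
position: [0.4234, 0.3228, 0.0476]
force: [-8.5, -6.3, 1.1]
position: [0.4239, 0.3229, 0.0473]
force: [-16.8, -5.5, 3.0]
position: [0.4243, 0.3228, 0.047]
force: [-24.4, -5.6, 5.7]
units 0.036 0.063 0.001 twist 0.004 pos [0.4243 0.3228 0.047 ] yaw 0.0806 f [-24.4  -5.6   5.7] w 0.0488 t 16.0
```

```bash
python3 -m creep '[[-0.06,0.02,0,0,0.4],[-0.07,0.02,0.01,0,0.4],[-0.07,0.02,0.01,0,0.4]]'|sed -n '2p;4p';  python3 -m creep '[[0,0,0,0,0.7],[0,0,0,0,0.75],[0,0,0,0,0.75],[0,0,-0.3,0,0.75],[0,0,-0.8,0,0.75]]'; python3 -m creep '[[0,0,-1,0,0.75],[-0.5,0.5,-2,0,0.3],[-1,1,-3,0,0],[-1,2,-3,0,0],[-1,3,-3,0,0]]'
python3 - <<'E'
from h import *
ims={n:grab_frame(n) for n in('scene','top')};e=np.load('e.npy')
from scipy.optimize import minimize
D={}
for n in ims:
    for q in silhouettes(n,'plank')[:1]:
        D[n]=q['mask'];ys,xs=np.nonzero(q['mask']);print(n,q['p'],len(xs),xs.min(),ys.min(),xs.max(),ys.max())
B=box((-.067,-.026,.034),(.067,.026,.049))
f=lambda p:-sum(iou(render(n,[place(B,*p)],8),D[n]) for n in D)
x0=np.array([.4268,.3192,.08]);r=minimize(f,x0,method='Nelder-Mead',options=dict(initial_simplex=np.array([x0]+[x0+d for d in np.diag([.01,.01,.1])])));print(r.x.round(4),r.fun)
w={'scene':(180,185,133,100),'top':(155,155,120,90)}
cv2.imwrite('pics/p4.png',np.hstack([cv2.resize(ims[n][y:y+h,x:x+ww],(400,300),interpolation=cv2.INTER_CUBIC) for n,(x,y,ww,h) in w.items()]))
E
python3 go.py .4268 .3192 .047 .08
```

```text
position: [0.4233, 0.3225, 0.0472]
force: [-7.9, -1.0, 0.9]
clock: 17.0
position: [0.4242, 0.3223, 0.0965]
tool_rot: [3.141, 0.001, 0.079]
force: [0.1, -0.8, 0.7]
grip_width: 0.0639
finger_force: 0.0
clock: 17.62
position: [0.3782, 0.1435, 0.2777]
tool_rot: [-3.14, -0.004, 0.081]
force: [2.0, 0.2, -0.9]
grip_width: -0.0001
finger_force: 0.0
scene 0.83 726 216 261 264 289
top 0.53 90 191 219 200 234
[0.4216 0.3207 0.0704] -0.9420805999034345
units 1.027 -2.848 3.825 twist -0.019 pos [0.3786 0.1441 0.2765] yaw 0.0774 f [-0.1  1.1 -0.1] w -0.0003 t 17.82
```

View pics/p4.png

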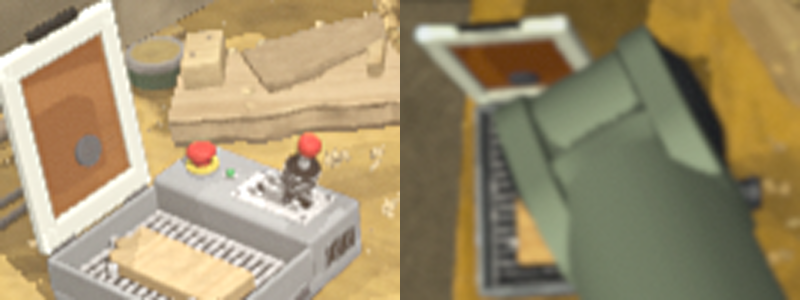

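The plank appears seated on the bed at about scene (240,275), beside the pins. For the hood I'll push from behind its free edge, left of the handle. First I'll check clearance to the lamp post and compute the arc waypoints.

Run:
```python
from h import *
print('clamp',tri((150,280),(180,143)),'joint',tri((95,75),(97,75)))
e=np.load('e.npy');print('now',status.observe()['position'])
for h in (1.66,1.5,1.35,1.2,1.05,.9,.75,.6,.45,.3,.15,.05,0):
    r=.168;xc=.092-r*np.cos(h)+.012*np.sin(h)+.0115;z=.0585+r*np.sin(h)+.012*np.cos(h)+.008
    w=place(np.array([[xc,.083,z]]),*e[:3])[0];print(h,(xc).round(4),z.round(4),w.round(4))
```

```text
clamp (array([ 0.68070616,  0.42079828, -0.03706373]), np.float64(0.009030866352376588)) joint (array([0.67205916, 0.44887456, 0.55338909]), np.float64(0.0015010221874554397))
now [0.37858747 0.14408378 0.27652908]
1.66 0.1304 0.2328 [0.5503 0.3722 0.2328]
1.5 0.1036 0.2349 [0.5236 0.3701 0.2349]
1.35 0.0784 0.233 [0.4985 0.3681 0.233 ]
1.2 0.0538 0.2274 [0.474  0.3661 0.2274]
1.05 0.0303 0.2182 [0.4505 0.3642 0.2182]
0.9 0.0085 0.2056 [0.4288 0.3625 0.2056]
0.75 -0.0112 0.1898 [0.4091 0.3609 0.1898]
0.6 -0.0284 0.1713 [0.392  0.3595 0.1713]
0.45 -0.0426 0.1504 [0.3779 0.3584 0.1504]
0.3 -0.0535 0.1276 [0.367  0.3575 0.1276]
0.15 -0.0608 0.1035 [0.3597 0.3569 0.1035]
0.05 -0.0637 0.0869 [0.3568 0.3567 0.0869]
0 -0.0645 0.0785 [0.356  0.3566 0.0785]
```

```bash
python3 -m creep '[[0,-0.6,-0.45,0,0],[0.5,-1.4,-0.45,0,0],[1.2,-2.1,-0.45,0,0],[1.9,-2.8,-0.45,0,0],[2.6,-3.57,-0.45,0,0]]'; python3 -m creep '[[0.5,0,0,0,0],[0.96,0,0,0,0],[0.96,0,0,0,0],[0.96,0,0.6,0,0],[0.96,0,1.12,0,0]]'; python3 go.py .5503 .3722 .2328 .08
```

```text
clock: 18.45
position: [0.5174, 0.3734, 0.3026]
tool_rot: [-3.141, 0.0, 0.081]
force: [0.6, -0.4, 1.3]
grip_width: 0.0
finger_force: 0.0
clock: 19.08
position: [0.5731, 0.3765, 0.2345]
tool_rot: [-3.141, 0.0, 0.081]
force: [0.5, -0.3, 0.1]
grip_width: 0.0004
finger_force: 0.0
units -0.384 0.042 0.028 twist 0.008 pos [0.5731 0.3765 0.2345] yaw 0.0811 f [ 0.5 -0.3  0.1] w 0.0004 t 19.07
```

```bash
python3 -m creep '[[-0.25,0,0.02,0,0],[-0.42,0,0.02,0,0],[-0.62,0,0,0,0],[-0.83,0,0,0,0],[-1.04,0,0.02,0,0]]'; python3 go.py .474 .3661 .2274 .08
```

```text
clock: 19.7
position: [0.5117, 0.3703, 0.2345]
tool_rot: [-3.141, -0.001, 0.079]
force: [3.1, -0.2, 3.4]
grip_width: 0.0001
finger_force: 1.5
units -0.631 0.02 0.119 twist -0.005 pos [0.5117 0.3703 0.2345] yaw 0.0793 f [ 3.1 -0.2  3.4] w 0.0001 t 19.7
```

```bash
python3 -m creep '[[-0.2,0,0.02,0,0],[-0.42,0,0.06,0,0],[-0.63,0,0.12,0,0],[-0.83,0,0.19,0,0],[-1.02,0,0.27,0,0]]'|sed -n '2p;4p'; python3 go.py .4288 .3625 .2056 .08
```

```text
position: [0.4504, 0.3652, 0.2173]
force: [2.2, -0.0, 2.2]
units -0.362 0.017 0.195 twist -0.004 pos [0.4504 0.3652 0.2173] yaw 0.0794 f [ 2.2 -0.   2.2] w -0.0001 t 20.32
```

```bash
python3 -m creep '[[-0.18,0,0.1,0,0],[-0.36,0,0.2,0,0],[-0.53,0,0.33,0,0],[-0.69,0,0.46,0,0],[-0.83,0,0.61,0,0]]'|sed -n '2p;4p'; python3 -m creep '[[-0.14,0,0.15,0,0],[-0.26,0,0.33,0,0],[-0.38,0,0.51,0,0],[-0.48,0,0.7,0,0],[-0.56,0,0.89,0,0]]'|sed -n '2p;4p';python3 go.py .367 .3575 .1276 .08
```

```text
position: [0.4009, 0.3614, 0.1805]
force: [0.8, -0.3, 1.1]
position: [0.3676, 0.3587, 0.1268]
force: [-0.6, 0.2, 0.8]
units -0.011 0.019 -0.013 twist -0.004 pos [0.3676 0.3587 0.1268] yaw 0.0795 f [-0.6  0.2  0.8] w -0.0 t 21.57
```

```bash
python3 -m creep '[[-0.06,0,0.2,0,0],[-0.12,0,0.4,0,0],[-0.15,0,0.56,0,0],[-0.17,0,0.7,0,0],[-0.18,0,0.8,0,0]]'|sed -n '2p;4p'; python3 -m creep '[[0,0,0.04,0,0],[0,0,0.08,0,0],[0,0,0.08,0,0]]'|sed -n '2p;4p';python3 go.py .367 .3575 .1276 .08
```

```text
position: [0.3572, 0.3578, 0.0791]
force: [-0.9, -0.4, 1.5]
position: [0.3573, 0.3581, 0.0777]
force: [-18.3, -15.6, 79.2]
units 0.16 0.023 -0.831 twist -0.006 pos [0.3573 0.3581 0.0777] yaw 0.0791 f [-18.3 -15.6  79.2] w 0.0002 t 22.57
```

Hood is shut (firm stop at z 0.0777). Backing off and moving above the lever.

```bash
python3 -m creep '[[0,0,-0.4,0,0],[0,0,-1.3,0,0.3],[0,0.3,-2.1,0,0.55],[0.1,1.2,-2.1,0,0.55],[0.16,2.1,-2.1,0,0.55]]'|sed -n '2p;4p'; python3 -m creep '[[0,0.43,0,0,0.55],[0,0.43,0,0,0.55],[0,0.43,0,0,0.55]]'|sed -n '2p;4p';python3 go.py .3788 .2074 .086 .08
python3 - <<'E'
from h import *
ims={n:grab_frame(n) for n in('scene','top')}
M=dict(np.load('masks.npz'))
for n in('scene',):
    im=ims[n].astype(int);b,g,r_=im[...,0],im[...,1],im[...,2]
    m=((r_>110)&(g<.45*r_)&(b<.45*r_));m[:, :215]=0;m[:,300:]=0;m[:175]=0;m[260:]=0
    k,l,s,cc=cv2.connectedComponentsWithStats(m.astype(np.uint8));print([(cc[i].round(1),s[i,4]) for i in range(1,k) if s[i,4]>8])
w={'scene':(200,195,107,80),'top':(155,155,120,90)}
cv2.imwrite('pics/p5.png',np.hstack([cv2.resize(ims[n][y:y+h,x:x+ww],(400,300),interpolation=cv2.INTER_CUBIC) for n,(x,y,ww,h) in w.items()]))
E
```

```text
position: [0.3773, 0.2318, 0.2014]
force: [0.8, 0.0, 0.2]
position: [0.379, 0.208, 0.201]
force: [-0.2, 0.5, 0.4]
units -0.005 0.01 1.917 twist -0.002 pos [0.379 0.208 0.201] yaw 0.0797 f [-0.2  0.5  0.4] w 0.047 t 23.57
[(array([282.6, 233.3]), np.int32(27)), (array([246.5, 237.3]), np.int32(13))]
```

View pics/p5.png

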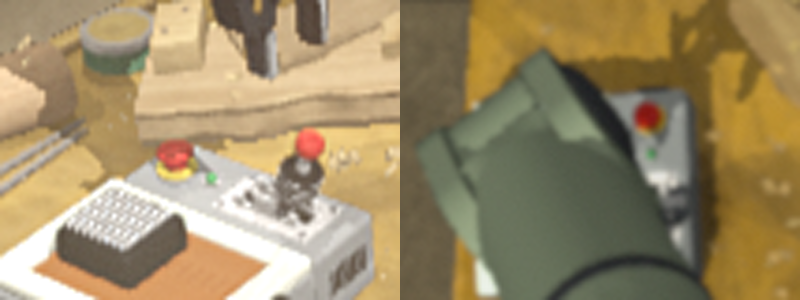

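The hood lies flat and shut, and the lever is still at the front. Now I'll lower over the collar and pinch.

```bash
python3 -m creep '[[0,0,0.5,0,0.55],[0,0,1.0,0,0.55],[0,0,1.4,0,0.55],[0,0,1.75,0,0.55],[0,0,1.9,0,0.55]]'|sed -n '2p;4p'; python3 -m creep '[[0,0,0,0,0.3],[0,0,0,0,0.1],[0,0,0,0,0.1],[0,0,0,0,0.1]]' 60;python3 go.py .3788 .2074 .086 .08
```

```text
position: [0.3784, 0.2078, 0.0859]
force: [-0.0, -0.0, -0.1]
clock: 24.8
position: [0.3789, 0.2087, 0.0876]
tool_rot: [-3.14, -0.001, 0.081]
force: [-2.9, 7.6, -6.0]
grip_width: 0.0308
finger_force: 59.8
units -0.004 0.022 0.027 twist 0.005 pos [0.3789 0.2087 0.0876] yaw 0.0807 f [-2.9  7.6 -6. ] w 0.0308 t 24.8
```

```bash
python3 -m creep '[[-0.02,0,-0.06,0,0.1],[-0.045,0,-0.12,0,0.1],[-0.07,0,-0.18,0,0.1],[-0.075,0,-0.205,0,0.1],[-0.075,0,-0.205,0,0.1]]' 80;python3 go.py .3788 .2074 .086 .08
```

```text
clock: 25.42
position: [0.3746, 0.2083, 0.1]
tool_rot: [-3.14, -0.001, 0.081]
force: [-1.8, 7.6, -6.6]
grip_width: 0.03
finger_force: 79.6
units 0.069 0.021 0.234 twist 0.004 pos [0.3746 0.2083 0.1   ] yaw 0.0806 f [-1.8  7.6 -6.6] w 0.03 t 25.43
```

```bash
python3 -m creep '[[0.1,0,-0.03,0,0.1],[0.25,0,-0.06,0,0.1],[0.45,0,-0.08,0,0.1],[0.65,0,-0.065,0,0.1],[0.8,0,-0.04,0,0.1]]'|sed -n '2p;4,6p'; python3 -m creep '[[0.08,0,0.025,0,0.1],[0.13,0,0.045,0,0.1],[0.14,0,0.05,0,0.1]]'|sed -n '2p;4,6p';python3 go.py .3788 .2074 .086 .08
```

```text
position: [0.4231, 0.2123, 0.1025]
force: [-0.3, 1.3, -0.5]
grip_width: 0.0207
finger_force: 0.0
position: [0.4306, 0.2113, 0.0987]
force: [-0.5, -0.3, -0.6]
grip_width: 0.0085
finger_force: 0.0
units -0.866 -0.003 0.211 twist -0.005 pos [0.4306 0.2113 0.0987] yaw 0.0793 f [-0.5 -0.3 -0.6] w 0.0085 t 26.43
```

Grip was lost during the swing (width 8 mm). Looking.

```bash
python3 -m creep '[[0,0,0,0,0.3],[0,0,-0.7,0,0.55],[0,0,-1.6,0,0.55]]'|sed -n '2p;4p'
python3 - <<'E'
from h import *
im=grab_frame('scene');e=np.load('e.npy')
def knob(t,L=.102): return place(np.array([[-.0308+L*np.sin(t),-.0676,.036+L*np.cos(t)]]),*e[:3])
a=im.astype(int);b,g,r_=a[...,0],a[...,1],a[...,2]
m=((r_>110)&(g<.45*r_)&(b<.45*r_));m[:, :215]=0;m[:,300:]=0;m[:175]=0;m[260:]=0
k,l,s,cc=cv2.connectedComponentsWithStats(m.astype(np.uint8));print([(cc[i].round(1),s[i,4]) for i in range(1,k) if s[i,4]>8])
for t in(-.35,-.2,0,.2,.35): print(t,proj('scene',knob(t))[0].round(1))
cv2.imwrite('pics/p6.png',cv2.resize(im[195:275,220:327],(800,600),interpolation=cv2.INTER_CUBIC))
E
```

```text
position: [0.4298, 0.2111, 0.1951]
force: [0.4, -0.6, 0.6]
[(array([273.4, 227.8]), np.int32(28)), (array([246.4, 235.4]), np.int32(32))]
-0.35 [282.7 233.1]
-0.2 [278.2 230.1]
0 [272.  227.2]
0.2 [266.  225.6]
0.35 [261.8 225.4]
```

View pics/p6.png

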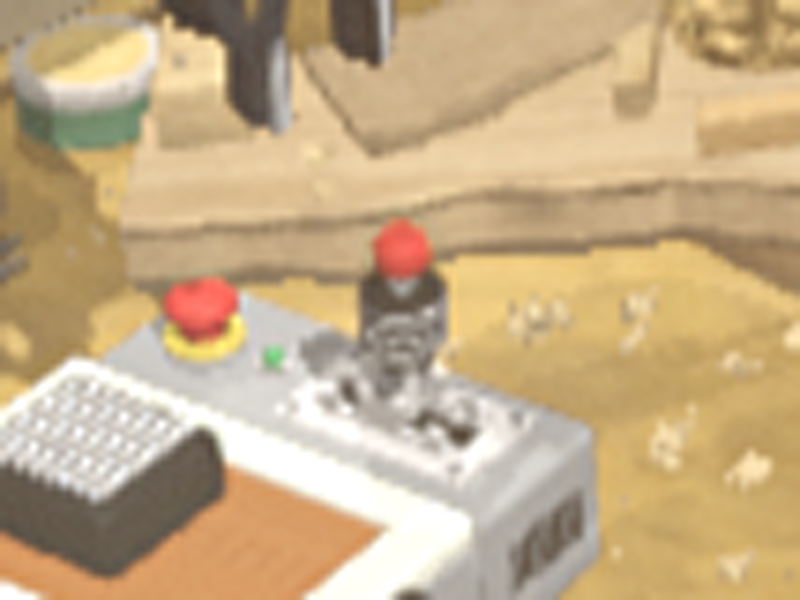

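The lever rests about mid-way (θ≈-0.05) with the collar on the gate; the knob is at scene (273,228). I'll push the knob rearwards with closed fingers so the spring drops the collar in the rear notch.

```bash
python3 -m creep '[[-0.4,0,0,0,0],[-0.9,0,0,0,0],[-1.2,0,0,0,0],[-1.2,0,0,0,0],[-1.2,0,0.4,0,0]]' 40|sed -n '2p;4,5p'; python3 -m creep '[[0,0,0.3,0,0],[0,0,0.58,0,0],[0,0,0.58,0,0]]'|sed -n '2p;4,5p';python3 go.py .3577 .2057 .136 .08
```

```text
position: [0.3604, 0.2065, 0.1714]
force: [0.8, 0.5, -0.5]
grip_width: -0.0
position: [0.3591, 0.2056, 0.135]
force: [0.7, 0.3, 0.0]
grip_width: 0.0
units -0.023 -0.004 -0.017 twist -0.006 pos [0.3591 0.2056 0.135 ] yaw 0.0792 f [0.7 0.3 0. ] w 0.0 t 27.85
```

```bash
python3 -m creep '[[0.15,0,0,0,0],[0.3,0,0,0,0],[0.45,0,0,0,0],[0.6,0,0,0,0],[0.72,0,0,0,0]]' |sed -n '2p;4,5p'; python3 -m creep '[[0.1,0,0.0,0,0],[0.2,0,0.0,0,0],[0.26,0,0,0,0],[0.26,0,0,0,0]]'|sed -n '2p;4,5p';python3 go.py .4138 .2103 .136 .08
```

```text
position: [0.4026, 0.2092, 0.1358]
force: [-1.9, -0.3, -1.8]
grip_width: 0.0004
position: [0.4136, 0.2099, 0.1351]
force: [-28.8, 0.6, 17.8]
grip_width: -0.0002
units 0.004 -0.007 -0.015 twist 0.006 pos [0.4136 0.2099 0.1351] yaw 0.0809 f [-28.8   0.6  17.8] w -0.0002 t 28.98
```

```bash
python3 -m creep '[[-0.1,0,0,0,0],[-0.4,0,0,0,0],[-0.8,0,-0.5,0,0],[-1.2,0,-1.5,0,0],[-1.2,0,-2,0,0]]' |sed -n '2p;4,5p'
python3 - <<'E'
from h import *
im=grab_frame('scene')
a=im.astype(int);b,g,r_=a[...,0],a[...,1],a[...,2]
m=((r_>110)&(g<.45*r_)&(b<.45*r_));m[:, :215]=0;m[:,300:]=0;m[:175]=0;m[260:]=0
k,l,s,cc=cv2.connectedComponentsWithStats(m.astype(np.uint8));print([(cc[i].round(1),s[i,4]) for i in range(1,k) if s[i,4]>8])
cv2.imwrite('pics/p7.png',cv2.resize(im[205:275,220:313],(800,600),interpolation=cv2.INTER_CUBIC))
for o in('collar','lever'):
    for q in silhouettes('scene',o)[:1]: ys,xs=np.nonzero(q['mask']);print(o,q['p'],len(xs),xs.min(),ys.min(),xs.max(),ys.max(),xs.mean(),ys.mean())
e=np.load('e.npy')
for t,L in((.35,.067),(.35,.078),(-.35,.067)):print(t,L,proj('scene',place(np.array([[-.0308+L*np.sin(t),-.0676,.036+L*np.cos(t)]]),*e[:3]))[0].round(1))
E
```

```text
position: [0.3451, 0.2049, 0.2583]
force: [1.0, -0.2, -0.0]
grip_width: -0.0
[(array([261.6, 225.8]), np.int32(26)), (array([246.5, 235.3]), np.int32(28))]
collar 0.54 139 260 232 272 248 266.35971223021585 238.6546762589928
lever 0.78 218 258 222 272 246 264.908256880734 234.57339449541286
0.35 0.067 [266.2 237.1]
0.35 0.078 [264.8 233.4]
-0.35 0.067 [279.8 242.2]
```

View pics/p7.png

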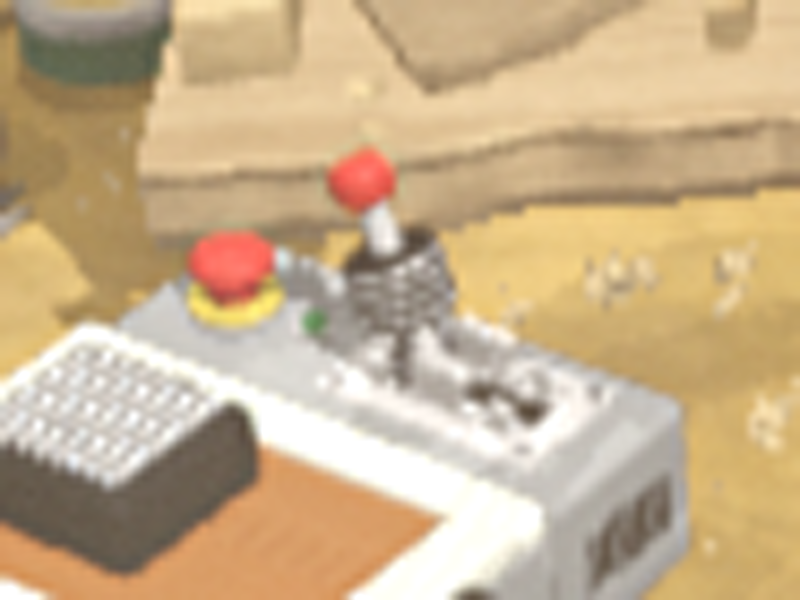

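The knob is at (261.6,225.8), matching the predicted rear notch, with bare shaft showing above the lowered collar. The hood is shut, so I'm handing in.

```bash
python3 -c "
from workcell import bot
print(bot.job_done())"
```

```text
the job is handed in; nothing more can be done
None
```

I handed the job in at about 29 s of the 72 s: the plank was pushed up against the pins, the hood pressed shut, and the lever stood in the rear notch with its collar down. No verdict came back. I couldn't see the plank once the hood was shut, so its seating rests on the firm stops I felt at the pins. The collar slipped out of the grip mid-swing, so I pushed the lever the rest of the way by its knob. Pressing the hood shut also briefly showed 79 N at the wrist, through the fingertips.

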